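Crank a bench rack clamp shut on a laminated board

ROBOT

A 6-joint arm with a two-finger parallel gripper is mounted at the origin on the work surface. World frame = base frame: x ahead of the robot, y to its left, z up, the work surface at z = 0. Lengths are in m, angles in rad, forces in N, time in s.
With the tool pointing down it reaches from about 0.425 to 1.125 m from the base axis. Payload 14.9 kg.
Tool frame: the origin (TCP) lies at the very end of the fingers, on their centre line; the grasp point (between the pads) lies 19 mm behind it (r.grip_depth is the distance from the TCP to the grasp point, in m); z points along the fingers, y is the direction in which the jaws open and shut (so a half turn about z gives the same grasp; the last joint's range is limited). The gripper opens to 91 mm and grips with 3 to 60 N. Pads are 32 mm wide; open, the fingers measure 118 mm over their backs; the gripper's body (76 mm by 178 mm) begins 60 mm behind the grasp point.
Start: joints at [1.103, 0.379, 1.734, -0, 1.028, -0.033], TCP at [0.295, 0.635, 0.214] pointing down, gripper open.
Joint ranges: [-2.77, 2.77], [-0.74, 2.19], [0, 2.66], [-1.06, 4.2], [0.31, 2.87], [-3.08, 3.08]. Speed limits (rad/s): [1.89, 1.89, 2.39, 3.14, 3.14, 3.14].

INTERFACE

Orientations are given as a rotation vector (axis times angle).
In Python, from rig import r gives the robot as it stands. Calls block until the motion is done:
- r.move_pose(position, orientation): joint-space move of the TCP to a pose.
- r.move_straight(position, velocity=0.15, rotation=None): straight line of the TCP; rotation=None keeps the orientation; velocity is the mean speed in m/s.
- r.goto_joints(angles): joint-space move.
- r.let_go() and r.gripper_close(effort=None): open the fingers fully, or close them until they stop; effort is the grip in N (None keeps the last).
- r.dwell(seconds).
- r.inverse_kinematics(position, orientation): joint angles nearest the present ones, or None.
- r.get_obs(): the state.
- r.snapshot(name): name is "scene" or "top" or "wrist"; returns a dict with "img" (480x640x3 uint8, blue, green, red), "z_map" (480x640 float32, m along the optical axis (not along the pixel's ray), 0 where there is no reading), "intrinsics" (3x3 intrinsics, pixels), "k1" (the pictures are not rectified: a ray, as slopes to the right and down, at radius r is drawn at 1 + k1 r^2 times it, then the intrinsics apply), "rvec" (rotation vector, rad) and "tvec" (3), from world to camera coordinates, as OpenCV has them. Camera axes: x right, y down, z forward; pixel columns grow to the right and rows downward; lengths in m; the calibration is good to about 2 mm. A picture is of the moment at which its call begins.
A pose or a line that the arm cannot do raises r.Unreachable and nothing moves.
- r.job_done(): hands the job in, once; it reports no verdict.
The state is a dict: "time": time; "joints": joint angles; "joint_vel": joint speeds; "effort": joint torques, N m; "eef_pos": TCP position; "ee_rot": TCP orientation; "ft_force": force on the tool from outside, world axes, zero at the start; "wrist_torque": the same for the moment, N m; "gripper_width": opening from 0.0 (shut) to 1.0 (fully open).
Only numpy, scipy, OpenCV 4.12 (cv2) and the standard library are available. Lean on these libraries where they do the work, as an engineer would, in place of code of your own. Each camera call takes 0.05 s, during which the arm holds its last target.

TASK

Pick up the loose crank, fit it fully down onto the square shaft of the rack clamp, and wind it clockwise, round and round, until the jaw has pushed the board up against the wooden fence and holds it snugly there, without over-tightening. Move the jaw and the board only with the crank, leave the crank seated on the shaft, let go, and do not disturb the other things on the bench.

Things in the scene. Friction and masses are not known exactly. Their poses are not given: they have to be found in the camera images.
- crank_hub (a point): Grasp centre of the loose dark steel crank (0.3 kg, standing socket down), on its hub axis 24 mm above its underside. Hub: upright block 32 x 32 x 34 mm, sides along this x and y. An arm 18 mm wide, 23 to 33 mm above the underside, runs to +x to the handle; a counterweight 26 mm wide reaches 52 mm to -x. So pinch the hub across y. z is up, along the socket.
- crank_mouth (a point): Centre of the crank's underside, where the square socket opens (hub axis, 24 mm below crank_hub; same axes). Socket: 13.5 mm square, sides along x and y, 22 mm deep, with a small lead-in bevel.
- crank_handle (a point): Middle of the crank's upright red handle, 70 mm from the hub axis along the crank's +x, 65 mm above the crank's underside (axes as crank_hub). A cylinder 22 mm across and 54 mm tall (35 to 89 mm above the underside) that spins freely on its pin, so it may be held without turning the gripper while it goes round. Grip it firmly: a light grip slips off.
- shaft_top (a point): Centre of the top of the clamp's square steel shaft: 12 mm square with a bevelled tip, upright, standing 20 mm out of a round collar on the blue gear housing. x and y lie along the square's sides and turn with the shaft, z up. The crank fits in any of the four quarter turns; fully down, its underside rests on the collar, 20 mm below this point.
- shaft_foot (a point): Shaft axis at the collar's top, 20 mm below shaft_top, 64 mm above the bench; axes as shaft_top. The shaft drags with about 0.2 N m (some 3 N at the handle) and stays where it is left. Clockwise seen from above drives the jaw to the fence, 32 mm a full turn; about 1.6 to 2.3 turns are needed.
- jaw_face (a point): Middle of the cork face of the sliding aluminium jaw (134 mm wide, its top 53 mm above the bench). It looks and slides along this +y, to the fence. Once the board is trapped the crank stiffens within 0.1 rad: beyond the 3 N of drag, each 1 N more at the handle adds about 14 N of clamping. Snug is 15 to 60 N of clamping (stop at 5 to 7 N at the handle); 120 N is over-tight.
- fence_face (a point): Middle of the face of the fixed dark wooden fence (130 mm wide, its top 54 mm above the bench), 215 mm from the shaft along +y of this frame (the clamp's own axes: +y from shaft to fence, z up). The fence looks to -y, at the jaw.
- board_center (a point): Centre of the loose two-tone laminated board, 110 x 70 x 25 mm (x, y, z), about 0.13 kg, lying on the clamp's grey base plate (20 mm thick) between jaw and fence, 4 to 20 mm short of the fence; its 70 mm width lies along the clamping direction.
- clamp: The clamp's fixed base: grey plate 150 x 315 x 20 mm, with blue gear housing 76 x 72 mm, 60 mm high over the bench (collar top at 64 mm). Origin on the bench below the shaft; +y points to the fence.
- tin: Bystander: closed steel paint tin, 76 mm across, 85 mm tall; origin at the centre of its underside.
- tape: Bystander: yellow roll of tape, 90 mm across, 36 mm tall, lying flat; origin at the centre of its underside.
- hammer: Bystander: hammer lying on the bench; leave it alone.
- brush: Bystander: paint brush lying on the bench; leave it alone.
- offcut: Bystander: wood offcut 90 x 45 x 20 mm; origin at the centre of its underside.
- cup: Bystander: white plastic cup, 80 mm across, 100 mm tall; origin at the centre of its underside.
There are look-alikes about, which are no part of the job. There is more than one size of the part that bears crank_hub; the job needs the largest.

How it is judged:
By the outcome, as a careful person would: the job done as asked, in the order asked, and still so for the second after the job is handed in, with the robot touching nothing.
It also fails if it takes over 72 s, if anything falls off the work surface, if the arm or the gripper's body presses on something with over 40 N, if the wrist force passes 120 N, or if a joint passes its speed limit or range.

## Working session

There is one attempt and no reset: what is moved stays moved. The work goes in short steps, each a Python script; the robot and the scene stay as the last script left them, time stands still between calls to the robot, and variables do not carry over. Pictures are saved under pics/ and viewed, and the job is handed in when it is done.

```bash
ls; mkdir -p pics; python3 - <<'E'
from rig import r
import cv2,numpy as np,pickle
o=r.get_obs();print(o)
for n in("scene","top","wrist"):
    s=r.snapshot(n);cv2.imwrite(f"pics/{n}0.png",s["img"]);pickle.dump(s,open(f"{n}0.pkl","wb"));print(n,s["intrinsics"],s["k1"],s["rvec"],s["tvec"])
E
```

```text
pics
{'time': 0.0, 'joints': array([ 1.10273802e+00,  3.79387621e-01,  1.73479831e+00, -2.84462342e-05,
        1.02847817e+00, -3.32984538e-02]), 'joint_vel': array([ 7.24890250e-04, -2.03593218e-05,  9.44055396e-04, -1.77643765e-03,
        1.31911770e-03,  8.22012932e-04]), 'effort': array([-2.59464236e-03, -7.63758373e+01, -4.34324992e+01,  6.49018306e-02,
        4.27338132e-02, -1.55344196e-04]), 'eef_pos': array([0.29466396, 0.63451713, 0.21329421]), 'ee_rot': array([-6.77478559e-01, -3.06742610e+00,  1.63977713e-03]), 'ft_force': array([-0.90436419,  0.84172283,  0.54051438]), 'wrist_torque': array([-0.02216425, -0.01682677, -0.0303679 ]), 'gripper_width': 0.9992682483072115}
scene [[477.04838267   0.         318.30516843]
 [  0.         477.04838267 244.2941594 ]
 [  0.           0.           1.        ]] -0.09235341107335367 [ 2.38395677  0.64467568 -0.2253599 ] [-0.48500803 -0.13922918  1.44399599]
top [[620.46262211   0.         316.62604101]
 [  0.         620.46262211 239.70432389]
 [  0.           0.           1.        ]] 0.07046448902207082 [ 2.22379816 -2.17672622  0.09915529] [-0.00850126  0.51821889  1.70318624]
wrist [[355.22352993   0.         314.13800687]
 [  0.         355.22352993 242.9393865 ]
 [  0.           0.           1.        ]] -0.00483640568180261 [-2.45245102 -1.56774732 -0.20742798] [-0.69988414 -0.03022527  0.38970873]
```

View pics/scene0.png

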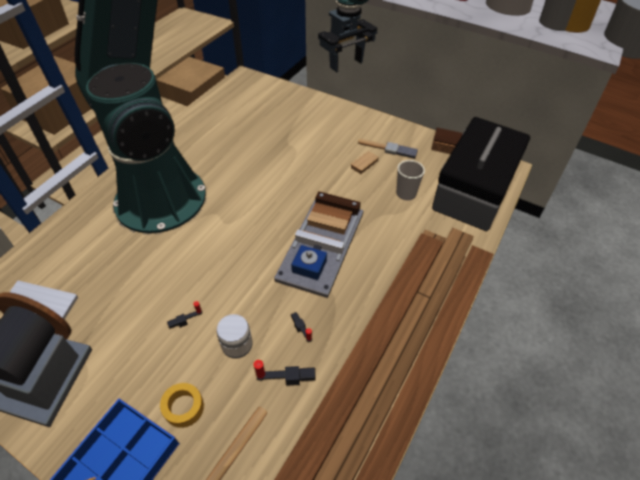

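View pics/top0.png

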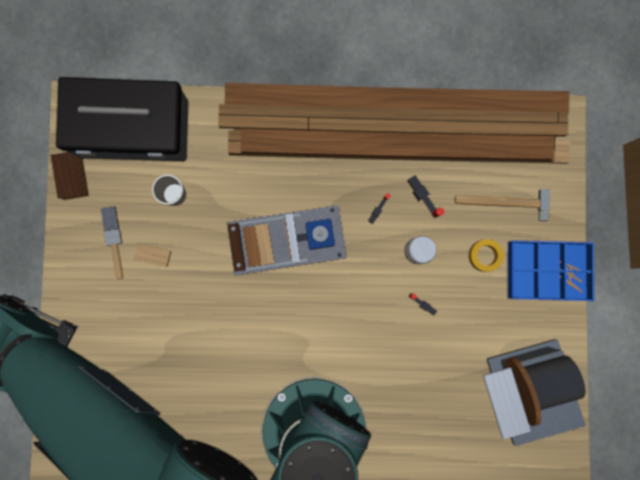

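View pics/wrist0.png

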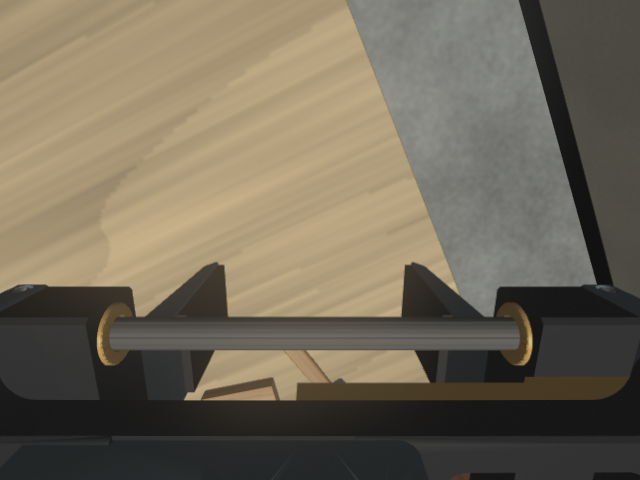

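Top view: the largest crank is at about (425,197), with its red handle at (438,212). The clamp shaft is at (320,233) and the fence at (236,247). The two smaller cranks are at (380,208) and (423,303). Next I'll set up helpers and get rough positions.

```bash
cat > h.py <<'E'
import numpy as np,cv2,pickle
from scipy.spatial.transform import Rotation as R
def cam(s): 
    M=R.from_rotvec(np.ravel(s["rvec"])).as_matrix(); return M,np.ravel(s["tvec"])
def rays(s,uv):
    K=s["intrinsics"];uv=np.atleast_2d(np.asarray(uv,float))
    d=np.stack([(uv[:,0]-K[0,2])/K[0,0],(uv[:,1]-K[1,2])/K[1,1]],1)
    q=d.copy()
    for _ in range(20): q=d/(1+s["k1"]*(q**2).sum(1,keepdims=True))
    return q
def plane(s,uv,z):
    M,t=cam(s);q=rays(s,uv);d=np.c_[q,np.ones(len(q))]@M;c=-M.T@t
    return c+d*((z-c[2])/d[:,2])[:,None]
def depthpts(s,uv):
    uv=np.atleast_2d(uv).astype(int);M,t=cam(s);q=rays(s,uv);Z=s["z_map"][uv[:,1],uv[:,0]]
    return (np.c_[q,np.ones(len(q))]*Z[:,None]-t)@M
def proj(s,P):
    M,t=cam(s);p=np.atleast_2d(P)@M.T+t;q=p[:,:2]/p[:,2:];q=q*(1+s["k1"]*(q**2).sum(1,keepdims=True))
    K=s["intrinsics"];return np.c_[q[:,0]*K[0,0]+K[0,2],q[:,1]*K[1,1]+K[1,2]]
E
python3 - <<'E'
from h import *
s=pickle.load(open("top0.pkl","rb"))
for n,uv,z in(("shaft",(320,233),.084),("hub",(422,192),.034),("handle",(438,212),.089),("fenceL",(231,222),.054),("fenceR",(239,272),.054)):
    print(n,plane(s,uv,z),depthpts(s,uv))
w=pickle.load(open("wrist0.pkl","rb"));M,t=cam(w);print("wcam",-M.T@t,M)
im=cv2.resize(s["img"][160:330,220:470],None,fx=3.2,fy=3.2,interpolation=cv2.INTER_CUBIC);cv2.imwrite("pics/topz.png",im)
# tool-in-cam
ee=R.from_rotvec([-6.77478559e-01,-3.06742610e+00,1.63977713e-03]).as_matrix()
print("cam in tool",ee.T@(-M.T@t-np.array([0.29466396,0.63451713,0.21329421])),"axes",ee.T@M.T)
print(ee)
E
```

```text
shaft [[ 0.53200338 -0.00440072  0.084     ]] [[ 0.53212149 -0.00444664  0.08245282]]
hub [[ 0.65573055 -0.2855322   0.034     ]] [[ 0.65678937 -0.28693242  0.0267934 ]]
handle [[ 0.59486687 -0.31815294  0.089     ]] [[ 0.59467053 -0.31777561  0.09071011]]
fenceL [[0.55866896 0.23602038 0.054     ]] [[0.56234354 0.24063344 0.01355649]]
fenceR [[0.42413944 0.21061462 0.054     ]] [[0.42448245 0.21377946 0.02200885]]
wcam [0.22799518 0.66613373 0.38328621] [[ 0.41992868  0.90755647 -0.00107375]
 [ 0.87604886 -0.40504042  0.26168809]
 [ 0.23706181 -0.11083099 -0.9651519 ]]
cam in tool [ 0.07378526  0.00041386 -0.16999171] axes [[ 1.37814650e-03 -9.65148187e-01 -2.61700358e-01]
 [ 9.99999050e-01  1.33066875e-03  3.58626407e-04]
 [ 2.10886293e-06 -2.61700604e-01  9.65149104e-01]]
[[-9.06977404e-01  4.21179029e-01 -4.61638779e-04]
 [ 4.21179282e-01  9.06976889e-01 -9.67196225e-04]
 [ 1.13329368e-05 -1.07165781e-03 -9.99999426e-01]]
```

View pics/topz.png

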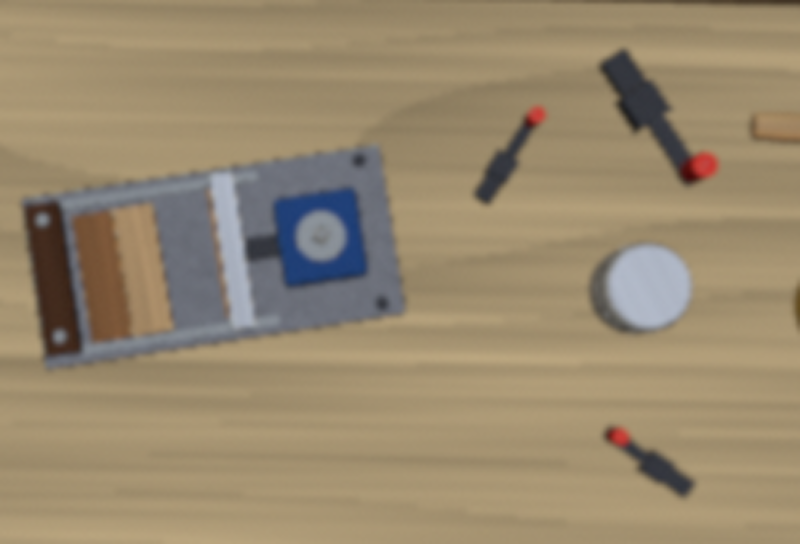

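```bash
cat >> h.py <<'E'
def down(psi):
    c,s=np.cos(psi),np.sin(psi)
    return R.from_matrix(np.array([[c,s,0],[s,-c,0],[0,0,-1.]])).as_rotvec()
def look(r,name):
    s=r.snapshot("wrist");cv2.imwrite(f"pics/{name}.png",s["img"]);pickle.dump(s,open(name+".pkl","wb"));return s
E
python3 - <<'E'
from h import *
from rig import r
def go(p,psi):
    psi=np.radians(psi);q=r.inverse_kinematics(p,down(psi));print(q);r.move_pose(p,down(psi));o=r.get_obs();print(o["time"],o["eef_pos"],o["ft_force"])
a=np.radians(100);u=np.array([np.cos(a),np.sin(a),0])
go(np.array([.532,-.004,.22])-.02*u,100)
look(r,"shaft1")
a=np.radians(27.3);u=np.array([np.cos(a),np.sin(a),0])
go(np.array([.657,-.286,.18])-.08*u,27.3)
look(r,"crank1")
E
```

```text
[-8.77079979e-02  1.12164948e-01  2.06183587e+00 -4.44089210e-16
  9.67591834e-01 -2.62240923e-01]
2.6333 [ 0.53563325 -0.02315863  0.22000217] [-0.71637886  0.24977914  0.87118769]
[-5.38261641e-01  3.70676667e-01  1.81616265e+00 -8.88178420e-16
  9.54753333e-01  5.56059800e-01]
3.85 [ 0.58605378 -0.32173749  0.18007913] [-1.02533441 -0.21220135 -0.22738744]
```

View pics/shaft1.png

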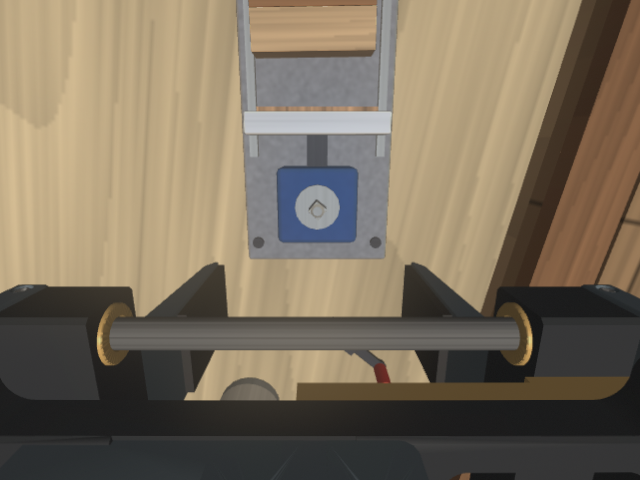

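View pics/crank1.png

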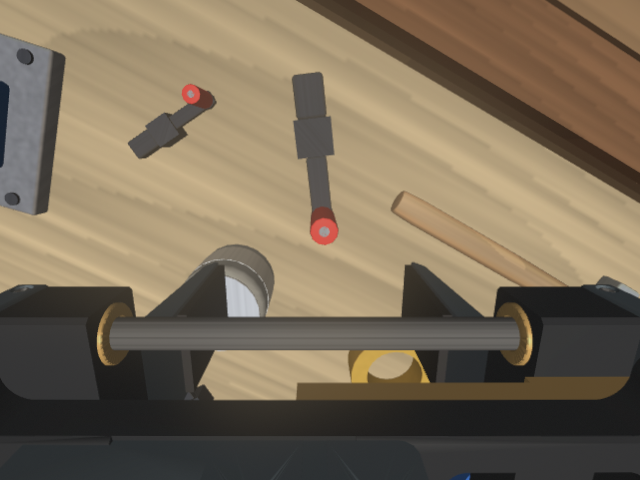

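The crank shows clearly, with its hub near (313,137) and handle near (323,231). The shaft square at (317,209) looks turned about 45° in the image. I'll zoom in on both.

```bash
python3 - <<'E'
from h import *
s=pickle.load(open("crank1.pkl","rb"));w=pickle.load(open("shaft1.pkl","rb"))
a=cv2.resize(s["img"][60:250,270:360],None,fx=3,fy=3,interpolation=cv2.INTER_CUBIC)
b=cv2.resize(w["img"][180:240,290:345],None,fx=9,fy=9,interpolation=cv2.INTER_CUBIC)
c=np.zeros((600,800,3),np.uint8);c[:a.shape[0],:a.shape[1]]=a;c[:b.shape[0],285:285+b.shape[1]]=b
cv2.imwrite("pics/z1.png",c)
for uv in [(313,130),(313,143),(309,90),(318,180)]: print(uv,depthpts(s,uv)[0])
# handle: red mask
hsv=cv2.cvtColor(s["img"],cv2.COLOR_BGR2HSV)
print(hsv[137,313],hsv[60,313],hsv[90,309])
E
```

```text
(313, 130) [ 0.66328204 -0.28022875  0.03307626]
(313, 143) [ 0.65381586 -0.28515051  0.03361777]
(309, 90) [ 0.69019475 -0.26246035  0.03006006]
(318, 180) [ 0.62788233 -0.30361017  0.0320501 ]
[12 15 84] [ 19  77 178] [15 18 85]
```

View pics/z1.png

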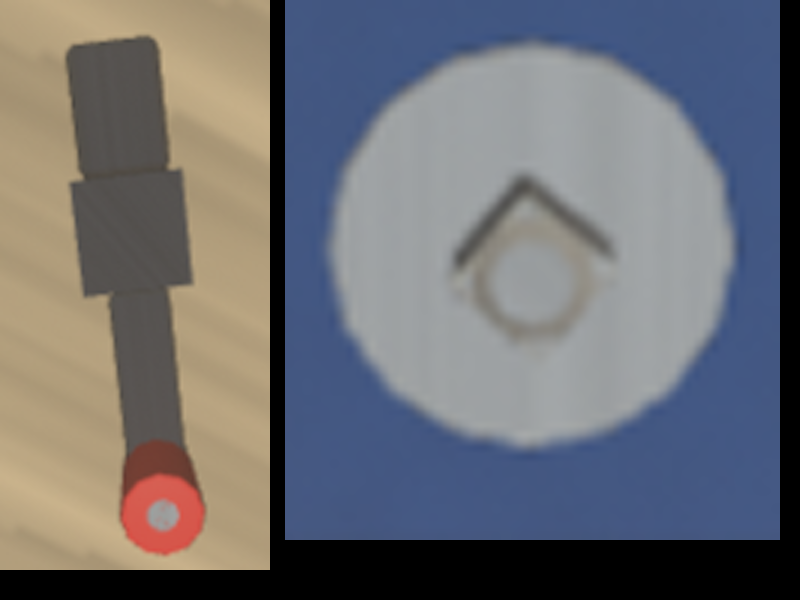

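```bash
cat > m.py <<'E'
from h import *
def shaft(s,guess,zc=.064):
    # collar circle: bright grey pixels around guess
    hsv=cv2.cvtColor(s["img"],cv2.COLOR_BGR2HSV)
    c0=proj(s,guess)[0]
    blue=((hsv[...,0]>95)&(hsv[...,0]<130)&(hsv[...,1]>90)).astype(np.uint8)
    m=np.zeros_like(blue);cnts,_=cv2.findContours(blue,cv2.RETR_CCOMP,cv2.CHAIN_APPROX_NONE)
    cnts=[c for c in cnts if cv2.contourArea(c)>300 and abs(cv2.minEnclosingCircle(c)[0]-c0).max()<20]
    c=min(cnts,key=cv2.contourArea)[:,0,:]
    P=plane(s,c,zc)[:,:2]
    A=np.c_[2*P,np.ones(len(P))];x=np.linalg.lstsq(A,(P**2).sum(1),rcond=None)[0];rad=np.sqrt(x[2]+x[0]**2+x[1]**2)
    return x[:2],rad,np.std(np.hypot(*(P-x[:2]).T)-rad)
E
python3 - <<'E'
from m import *
s=pickle.load(open("crank1.pkl","rb"));w=pickle.load(open("shaft1.pkl","rb"))
z=np.array([(70,183),(183,170),(193,284),(85,297)],float)
uv=(z+.5)/3-.5+[270,60]
P=plane(s,uv,.034);print(P,P.mean(0),np.linalg.norm(np.diff(np.r_[P,P[:1]],axis=0),axis=1))
v=P[3]-P[0]+P[2]-P[1];print("crank yaw (hub edges)",np.degrees(np.arctan2(v[1],v[0])))
hz=(np.array([163,514.])+.5)/3-.5+[270,60];H=plane(s,hz,.0895)[0];d=H-P.mean(0);print("handle",H,np.hypot(*d[:2]),np.degrees(np.arctan2(d[1],d[0])))
c,rad,sd=shaft(w,[.532,-.004,.064]);print("shaft",c,rad,sd)
z=np.array([(455,270),(525,175),(612,255)],float)-[285,0];uv=(z+.5)/9-.5+[290,180]
Q=plane(w,uv,.064);a=Q[0]-Q[1];b=Q[2]-Q[1];print(Q,np.hypot(*a[:2]),np.hypot(*b[:2]),np.degrees(np.arctan2(a[1],a[0])),np.degrees(np.arctan2(b[1],b[0])),(Q[0]+Q[2])/2)
t=(np.array([531-285,281.])+.5)/9-.5+[290,180];print("tip circle",plane(w,t,.084))
E
```

```text
[[ 0.66212713 -0.26181963  0.034     ]
 [ 0.679849   -0.28836601  0.034     ]
 [ 0.65382478 -0.30558578  0.034     ]
 [ 0.63621156 -0.27965718  0.034     ]] [ 0.65800312 -0.28385715  0.034     ] [0.03191826 0.03120546 0.03134515 0.03146101]
crank yaw (hub edges) -145.9821906834774
handle [ 0.60062488 -0.32233178  0.0895    ] 0.06908371379362717 -146.15640947102906
shaft [ 0.53475467 -0.00292004] 0.02149782685817768 0.0002878081235503067
[[ 0.52755916 -0.00655101  0.064     ]
 [ 0.53291599  0.00437345  0.064     ]
 [ 0.54319155 -0.00217247  0.064     ]] 0.01216714782891916 0.012183439442844581 -116.12113733345835 -32.49870760840094 [ 0.53537535 -0.00436174  0.064     ]
tip circle [[ 0.53469449 -0.00285761  0.084     ]]
```

```bash
python3 - <<'E'
from h import *
from rig import r
psi=np.radians(33.93);rv=down(psi);hub=np.array([.6580,-.2839])
def st(t):
    o=r.get_obs();print(t,round(o["time"],2),o["eef_pos"].round(4),o["ft_force"].round(1),round(o["gripper_width"]*91,1))
r.move_pose([*hub,.10],rv);st("above")
r.move_straight([*hub,.005],velocity=.12);st("down")
r.gripper_close(effort=50);st("closed")
r.move_straight([*hub,.035],velocity=.1);st("lift")
look(r,"held1")
E
```

```text
above 4.43 [ 0.6582 -0.2829  0.0999] [-0.9  0.2  0.1] 91.0
down 5.38 [ 0.6585 -0.2842  0.0057] [0.3 0.  0.4] 91.2
closed 6.31 [ 0.658  -0.2839  0.005 ] [0.3 0.1 0.4] 31.5
lift 6.76 [ 0.6584 -0.2841  0.036 ] [-0.6  0.7 -3.8] 31.6
```

View pics/held1.png

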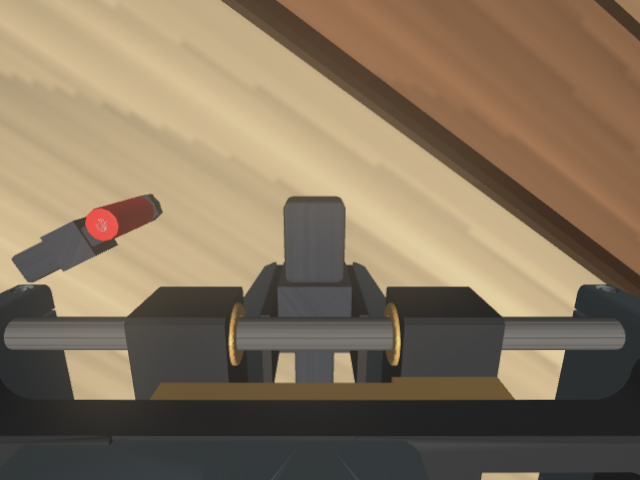

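```bash
python3 - <<'E'
from m import *
from rig import r
def st(t):
    o=r.get_obs();print(t,round(o["time"],2),o["eef_pos"].round(4),o["ft_force"].round(1),round(o["gripper_width"]*91,1));return o
psi=np.radians(60.);u=np.array([np.cos(psi),np.sin(psi)]);c=np.array([.5348,-.0029])
r.move_straight([.658,-.2839,.13],velocity=.2);st("up")
p=c-.085*u
print(r.inverse_kinematics([*p,.14],down(psi)))
r.move_pose([*p,.14],down(psi));r.dwell(.3);o=st("look")
s=look(r,"shaft2");pickle.dump(o,open("shaft2_o.pkl","wb"))
print(shaft(s,[.5348,-.0029,.064]))
b=cv2.resize(s["img"][60:200,240:390],None,fx=4,fy=4,interpolation=cv2.INTER_CUBIC);cv2.imwrite("pics/z2.png",b)
E
```

```text
up 7.43 [ 0.6573 -0.2836  0.1288] [-1.6 -0.4 -3.7] 31.8
[-0.2009687   0.1732068   2.17199565  0.          0.7963902   0.32263008]
look 8.77 [ 0.4927 -0.0769  0.1399] [-0.8  0.5 -2.6] 31.7
(array([ 0.53472047, -0.00325739]), np.float64(0.021116362660431185), np.float64(0.00022035269294262612))
```

View pics/shaft2.png

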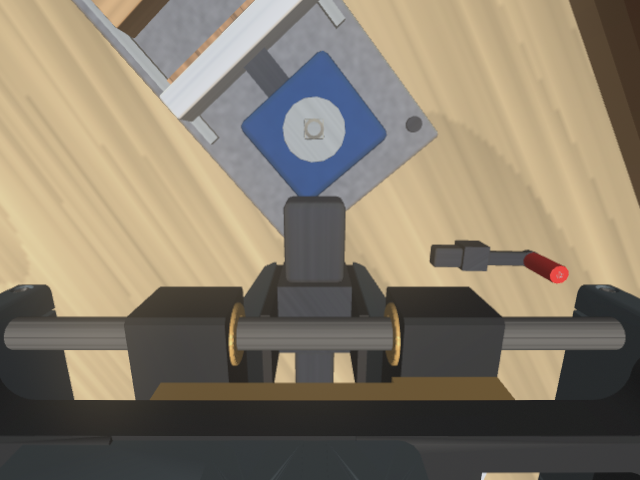

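View pics/z2.png

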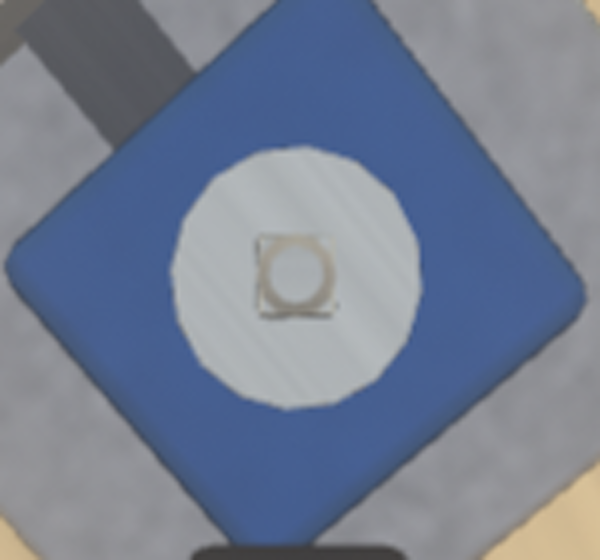

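```bash
python3 - <<'E'
from m import *
s=pickle.load(open("shaft2.pkl","rb"));o=pickle.load(open("shaft2_o.pkl","rb"))
T=R.from_rotvec(o["ee_rot"]).as_matrix();p=o["eef_pos"]
b=cv2.resize(s["img"][180:310,250:380],None,fx=4.5,fy=4.5,interpolation=cv2.INTER_CUBIC);cv2.imwrite("pics/z3.png",b)
f=lambda P:(P-p)@T
top=p[2]+.029
for n,uv,z in(("hub front edge L",(280,287),top),("R",(351,287),top),("cw tip L",(290,197),top-.003),("cw tip R",(340,197),top-.003),("cw sides",(284,240),top-.003),("",(345,240),top-.003)):
    print(n,f(plane(s,uv,z))[0].round(4))
c,_,_=shaft(s,[.5348,-.0029,.064]);print("collar",f(np.array([[*c,.064]])))
print("tip",f(plane(s,((296.5+.5)/4-.5+240,(274.5+.5)/4-.5+60),.084)),plane(s,((296.5+.5)/4-.5+240,(274.5+.5)/4-.5+60),.084))
for q in[(314,225),(300,240),(330,240)]:print(f(depthpts(s,q)))
E
```

```text
hub front edge L [ 0.0164 -0.0146 -0.029 ]
R [ 0.0165  0.0157 -0.029 ]
cw tip L [ 0.0544 -0.0099 -0.026 ]
cw tip R [ 0.0544  0.0104 -0.026 ]
cw sides [ 0.0363 -0.0127 -0.026 ]
 [ 0.0364  0.0129 -0.026 ]
collar [[ 0.0848323  -0.00051379  0.07589819]]
tip [[ 0.08485034 -0.00036163  0.05589819]] [[ 0.53486177 -0.00331774  0.084     ]]
[[ 0.04279977 -0.00012381 -0.02618834]]
[[ 0.03653823 -0.00594635 -0.02679894]]
[[ 0.03643211  0.00657122 -0.0263252 ]]
```

View pics/z3.png

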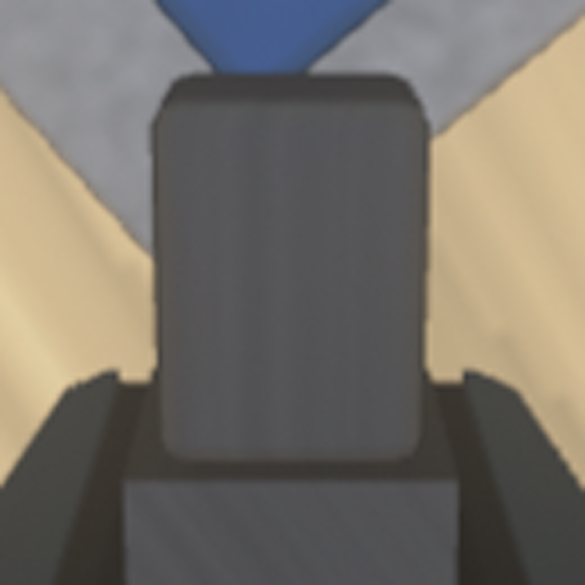

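```bash
python3 - <<'E'
from m import *
from rig import r
def st(t):
    o=r.get_obs();print(t,round(o["time"],2),o["eef_pos"].round(4),o["ft_force"].round(1),o["wrist_torque"].round(2),round(o["gripper_width"]*91,1));return o
c=np.array([.5345,-.0035])
r.move_straight([*c,.125],velocity=.15)
r.move_straight([*c,.095],velocity=.1);st("pre")
for z in np.arange(.091,.0685,-.003):
    r.move_straight([*c,z],velocity=.05);o=st("%.3f"%z)
    if o["ft_force"][2]>12: break
E
```

```text
pre 9.99 [ 0.5342 -0.0038  0.0948] [-0.1 -0.2 -4. ] [-0.08  0.14 -0.05] 31.6
0.091 10.24 [ 0.5346 -0.0035  0.0911] [ 0.8  0.7 -3.7] [-0.06  0.05 -0.02] 31.8
0.088 10.49 [ 0.5344 -0.0035  0.0879] [ 0.1 -0.1 -3.2] [-0.07  0.06  0.01] 31.2
0.085 10.74 [ 0.5344 -0.0035  0.0848] [-0.3  1.1 -3.4] [-0.11  0.05 -0.01] 31.6
0.082 10.99 [ 0.5344 -0.0035  0.0818] [ 0.3  0.6 -2.7] [-0.06  0.06 -0.  ] 31.6
0.079 11.24 [ 0.5343 -0.0035  0.0788] [ 0.5 -0.2 -3.1] [-0.1   0.06 -0.03] 31.5
0.076 11.49 [ 0.5344 -0.0035  0.0758] [ 0.1  0.4 -3.3] [-0.04  0.07  0.03] 31.6
0.073 11.74 [ 0.5344 -0.0035  0.0728] [ 0.4  0.2 -3.5] [-0.04  0.1   0.03] 31.3
0.070 11.99 [ 0.5344 -0.0035  0.0698] [-0.4 -0.4 -3.5] [-0.04  0.09  0.03] 31.3
```

```bash
python3 - <<'E'
from m import *
from rig import r
def st(t):
    o=r.get_obs();print(t,round(o["time"],2),o["eef_pos"].round(4),o["ft_force"].round(1),o["wrist_torque"].round(2),round(o["gripper_width"]*91,1));return o
c=np.array([.5345,-.0035])
for z in (.069,.068,.067):
    r.move_straight([*c,z],velocity=.05);o=st("%.3f"%z)
    if o["ft_force"][2]>4: break
r.let_go();st("open")
r.move_straight([*c,.16],velocity=.2)
p=np.array([.4997,-.0637]);psi=np.radians(90)
u=np.array([0,1.])
r.move_pose([*(p-.07*u),.20],down(psi));st("view")
s=look(r,"seat1")
E
```

```text
0.069 12.24 [ 0.5345 -0.0035  0.069 ] [-0.2 -0.4 -3.6] [-0.09  0.09  0.03] 31.7
0.068 12.49 [ 0.5346 -0.0035  0.0689] [-8.2  0.9 17.8] [-0.02  1.61 -0.03] 31.3
open 13.49 [ 0.5345 -0.0035  0.068 ] [ 0.1 -0.2  0.7] [-0.09  0.1   0.06] 91.1
view 14.87 [ 0.4992 -0.1333  0.1988] [ 0.1 -0.1 -0.1] [-0.07  0.02 -0.04] 91.1
```

View pics/seat1.png

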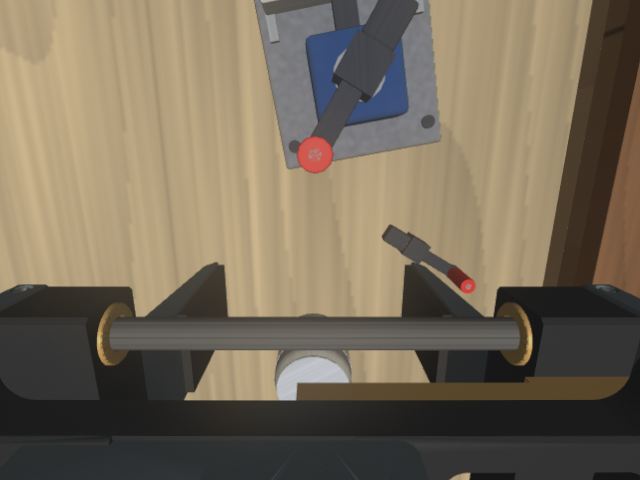

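```bash
python3 - <<'E'
from m import *
w=pickle.load(open("shaft1.pkl","rb"));s=pickle.load(open("seat1.pkl","rb"))
# clamp axis from plate edges: left plate edge & right in shaft1 ; housing edges
e=plane(w,[(278,167),(357,167),(278,241),(357,241)],.06);print("housing",e.round(4))
b=plane(w,[(247,258),(385,258)],.02);v=b[1]-b[0];yaw=np.arctan2(v[1],v[0]);print("clamp x yaw",np.degrees(yaw))
n=np.array([-np.sin(yaw),np.cos(yaw)])
for row in(104,106,108,112): print(row,((plane(w,(318,row),.053)[0,:2]-[.5347,-.0031])@n))
cv2.imwrite("pics/z4.png",cv2.resize(w["img"][90:145,235:400],None,fx=4.8,fy=4.8,interpolation=cv2.INTER_CUBIC))
hsv=cv2.cvtColor(s["img"],cv2.COLOR_BGR2HSV)
m=(((hsv[...,0]<8)|(hsv[...,0]>172))&(hsv[...,1]>130)).astype(np.uint8)[:, :]
m[200:]=0;cn,_=cv2.findContours(m,cv2.RETR_EXTERNAL,cv2.CHAIN_APPROX_NONE);c=max(cn,key=cv2.contourArea);x=cv2.minEnclosingCircle(c);print(x)
H=plane(s,x[0],.153)[0];d=H[:2]-[.5347,-.0031];print("handle",H,np.hypot(*d),np.degrees(np.arctan2(d[1],d[0]))%360)
hub=plane(s,[(365,71)],.098);print(hub)
E
```

```text
housing [[ 0.4936  0.0264  0.06  ]
 [ 0.5644  0.0391  0.06  ]
 [ 0.5041 -0.0425  0.06  ]
 [ 0.5788 -0.0291  0.06  ]]
clamp x yaw 10.134409324422544
104 0.0908021741156126
106 0.08913181448837049
108 0.08745692685119914
112 0.08409348741582895
((314.5833435058594, 154.0833282470703), 18.152606964111328)
handle [ 0.49967781 -0.06341327  0.153     ] 0.06974413488682467 239.85749253659895
[[ 0.53490104 -0.0080923   0.098     ]]
```

View pics/z4.png

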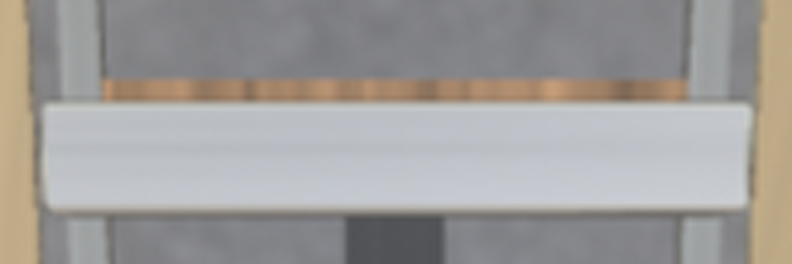

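```bash
cat > wind.py <<'E'
from m import *
from rig import r
C=np.array([.5347,-.0031]);RAD=.07;Z=.110
def P(a): return [*(C+RAD*np.array([np.cos(a),np.sin(a)])),Z]
def force(n=3,dt=.02):
    F=[]
    for i in range(n):
        F.append(r.get_obs()["ft_force"]); 
        if i<n-1: r.dwell(dt)
    return np.mean(F,0)
def comp(F,a):
    t=np.array([np.sin(a),-np.cos(a)]);n=np.array([np.cos(a),np.sin(a)])
    return -F[:2]@t,F[:2]@n,F[2]
E
python3 - <<'E'
from wind import *
a0=np.radians(239.86);p=P(a0)
r.move_pose([p[0],p[1],.20],down(np.pi/2))
r.move_straight(p,velocity=.15)
base=force(5);np.save("base.npy",base);print("base",base,r.get_obs()["time"])
r.gripper_close(effort=60);o=r.get_obs();print(o["gripper_width"]*91,o["eef_pos"],o["ft_force"].round(1),o["time"])
a=a0
for k in range(4):
    a-=np.radians(10);r.move_straight(P(a),velocity=.1);o=r.get_obs()
    print(np.degrees(a).round(1),np.round(comp(o["ft_force"]-base,a),1),o["eef_pos"].round(4),round(o["time"],2))
np.save("a.npy",a)
E
```

```text
base [0.01700253 0.06218249 0.20100365] 16.1167
21.040865395455906 [ 0.49953216 -0.0636087   0.10996535] [ 0.5  0.7 -0.7] 17.1833
229.9 [ 0.6  0.1 -0.6] [ 0.4893 -0.0563  0.1101] 17.46
219.9 [ 0.7 -0.3 -0.8] [ 0.481  -0.0479  0.1101] 17.73
209.9 [ 1.3  0.1 -0.8] [ 0.4741 -0.038   0.1101] 18.01
199.9 [ 1.7 -1.  -1.1] [ 0.469 -0.027  0.11 ] 18.28
```

```bash
python3 - <<'E'
from wind import *
s=r.snapshot("scene");cv2.imwrite("pics/sc2.png",cv2.resize(s["img"][180:330,230:400],None,fx=4,fy=4,interpolation=cv2.INTER_CUBIC))
look(r,"w2");o=r.get_obs();print(o["gripper_width"]*91,o["time"])
E
```

```text
21.216650720492677 18.3833
```

View pics/sc2.png

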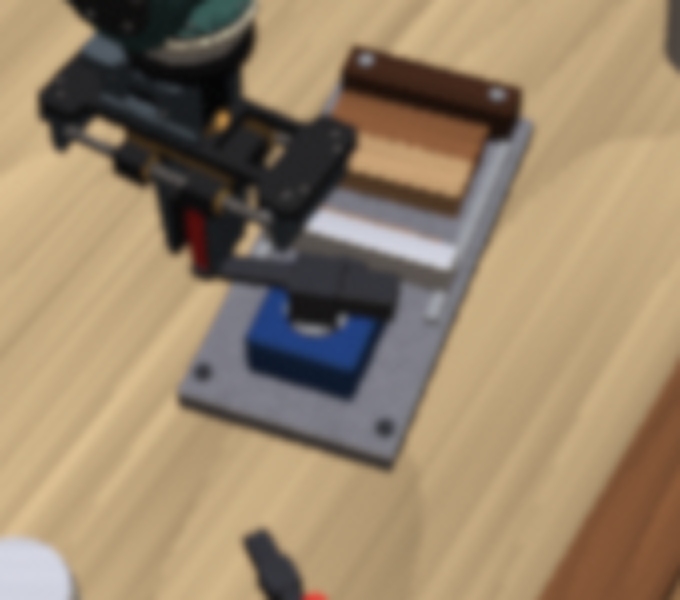

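View pics/w2.png

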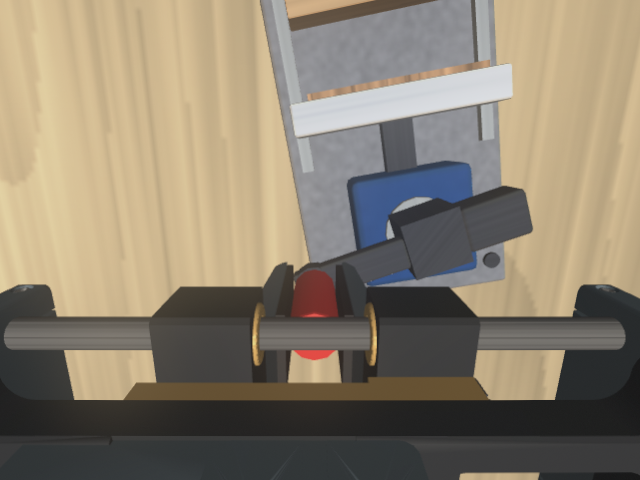

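```bash
python3 - <<'E'
from wind import *
base=np.load("base.npy");a=float(np.load("a.npy"));a0=np.radians(239.86)
L=[]
while a0-a<np.radians(545):
    a-=np.radians(15);r.move_straight(P(a),velocity=.12);o=r.get_obs();f=comp(o["ft_force"]-base,a)
    L.append((round(np.degrees(a0-a)),*np.round(f,1)))
    if abs(f[0])>8 or abs(f[1])>25 or abs(f[2])>15: print("STOP");break
np.save("a.npy",a);print(L[::2],o["time"],o["gripper_width"]*91);print(L[-1])
look(r,"w3")
E
```

```text
[(55, np.float64(1.0), np.float64(-0.6), np.float64(-2.0)), (85, np.float64(0.3), np.float64(-0.4), np.float64(0.3)), (115, np.float64(-1.4), np.float64(0.3), np.float64(1.7)), (145, np.float64(-0.1), np.float64(3.2), np.float64(3.2)), (175, np.float64(0.8), np.float64(2.6), np.float64(2.2)), (205, np.float64(1.2), np.float64(3.5), np.float64(1.8)), (235, np.float64(0.6), np.float64(2.7), np.float64(0.6)), (265, np.float64(0.4), np.float64(3.6), np.float64(0.8)), (295, np.float64(0.7), np.float64(3.9), np.float64(1.6)), (325, np.float64(0.6), np.float64(4.2), np.float64(1.8)), (355, np.float64(-0.2), np.float64(3.0), np.float64(2.1)), (385, np.float64(0.5), np.float64(3.7), np.float64(2.6)), (415, np.float64(1.8), np.float64(3.4), np.float64(0.9)), (445, np.float64(0.4), np.float64(3.1), np.float64(1.7)), (475, np.float64(-0.4), np.float64(2.6), np.float64(1.5)), (505, np.float64(-0.5), np.float64(3.5), np.float64(2.5)), (535, np.float64(1.2), np.float64(3.6), np.float64(1.5))] 28.5833 21.049492609941275
(550, np.float64(1.0), np.float64(3.8), np.float64(1.6))
```

View pics/w3.png

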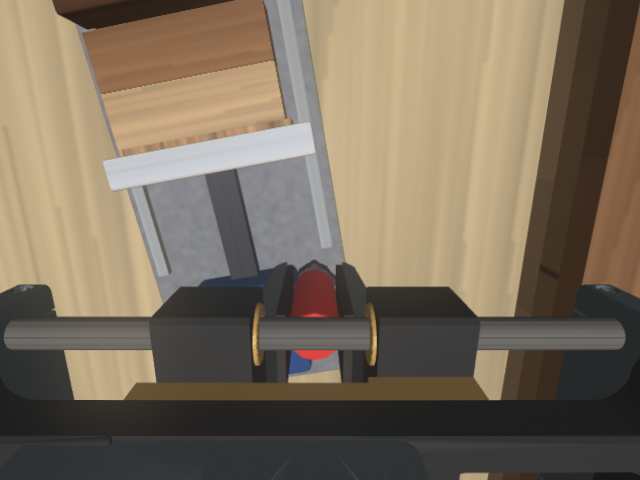

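```bash
python3 - <<'E'
from wind import *
base=np.load("base.npy");a=float(np.load("a.npy"));a0=np.radians(239.86)
L=[]
while a0-a<np.radians(640):
    a-=np.radians(5 if a0-a<np.radians(590) else 2.5);r.move_straight(P(a),velocity=.06);o=r.get_obs();f=comp(o["ft_force"]-base,a)
    L.append((float(round(np.degrees(a0-a),1)),[float(x) for x in np.round(f,1)]))
    if f[0]>3 or abs(f[1])>25 or abs(f[2])>15: print("STOP");break
np.save("a.npy",a)
for l in L: print(*l)
for i in range(5): print(np.round(comp(r.get_obs()["ft_force"]-base,a),1)); r.dwell(.05)
print(r.get_obs()["time"])
look(r,"w4")
E
```

```text
STOP
555.0 [2.0, 2.6, 2.7]
560.0 [0.8, 2.8, 2.6]
565.0 [2.8, 3.2, 2.2]
570.0 [2.4, 2.8, 2.4]
575.0 [2.7, 2.7, 1.3]
580.0 [1.1, 2.5, 1.7]
585.0 [2.0, 2.4, 0.3]
590.0 [2.0, 3.2, 0.8]
595.0 [3.1, 2.4, 1.3]
[3.1 2.4 1.3]
[2.3 2.4 1.2]
[2.  2.9 0.5]
[1.8 2.7 0.4]
[2.4 1.5 0.8]
31.1333
```

View pics/w4.png

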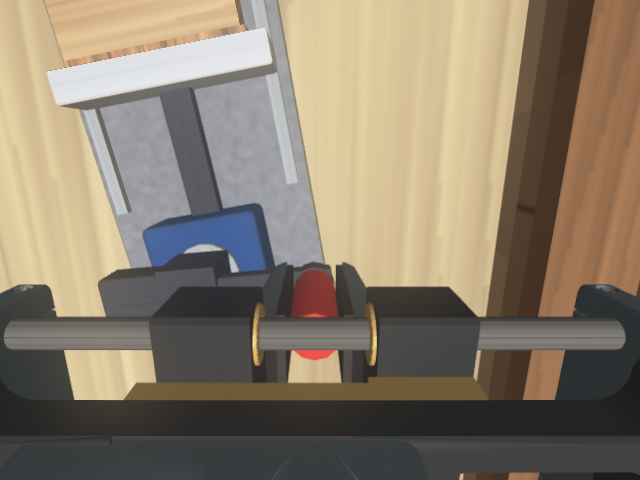

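```bash
python3 - <<'E'
from wind import *
base=np.load("base.npy");a=float(np.load("a.npy"));a0=np.radians(239.86)
L=[]
while a0-a<np.radians(670):
    a-=np.radians(2.5);r.move_straight(P(a),velocity=.06);f=comp(force(2,.02)-base,a)
    L.append((float(round(np.degrees(a0-a),1)),[float(x) for x in np.round(f,1)]))
    if f[0]>4 or abs(f[1])>25 or abs(f[2])>15: print("STOP");break
np.save("a.npy",a)
for l in L: print(*l)
for i in range(4): print(np.round(comp(r.get_obs()["ft_force"]-base,a),1)); r.dwell(.05)
print(r.get_obs()["time"])
s=r.snapshot("top");cv2.imwrite("pics/t5.png",cv2.resize(s["img"][190:290,210:360],None,fx=5,fy=5,interpolation=cv2.INTER_CUBIC))
s=r.snapshot("scene");cv2.imwrite("pics/s5.png",cv2.resize(s["img"][180:310,250:400],None,fx=4.5,fy=4.5,interpolation=cv2.INTER_CUBIC))
E
```

```text
STOP
597.5 [2.4, 2.1, 1.5]
600.0 [2.0, 1.9, 0.9]
602.5 [3.0, 1.2, 1.4]
605.0 [2.7, 2.2, 0.9]
607.5 [2.6, 2.3, 1.3]
610.0 [2.6, 2.3, 0.1]
612.5 [2.9, 1.8, 0.9]
615.0 [2.5, 2.5, 0.3]
617.5 [2.1, 2.4, 1.3]
620.0 [2.2, 2.4, 0.9]
622.5 [2.5, 2.6, 0.9]
625.0 [1.9, 2.8, 1.6]
627.5 [2.9, 2.3, 1.2]
630.0 [2.1, 2.3, 0.7]
632.5 [2.4, 2.3, 1.3]
635.0 [4.1, 2.4, 1.0]
[4.3 2.7 1.8]
[3.4 1.2 1.4]
[3.5 1.3 1.7]
[3.6 2.4 1.5]
35.65
```

View pics/s5.png

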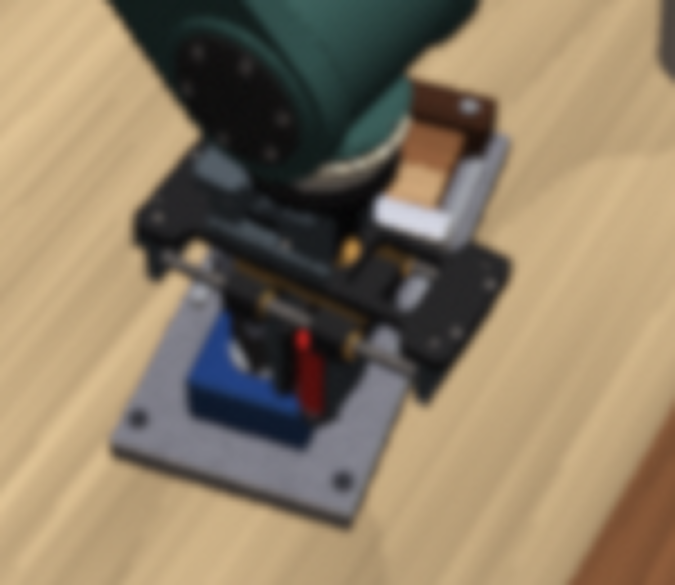

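View pics/t5.png

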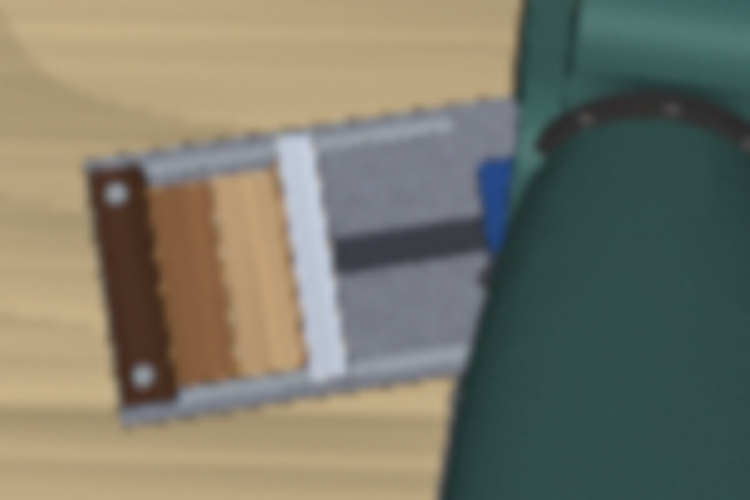

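The board now sits flat against the fence and the force has begun to rise. I'll continue in 0.8° steps to about 5.2 N.

```bash
python3 - <<'E'
from wind import *
base=np.load("base.npy");a=float(np.load("a.npy"));a0=np.radians(239.86)
for k in range(8):
    a-=np.radians(.8);r.move_straight(P(a),velocity=.06);f=comp(force(4,.02)-base,a)
    print(round(np.degrees(a0-a),1),np.round(f,2))
    if f[0]>4.9: break
np.save("a.npy",a);r.dwell(.2);print(np.round(comp(force(4,.02)-base,a),2),r.get_obs()["time"])
E
```

```text
635.8 [4.67 2.77 0.98]
636.6 [ 6.19  2.02 -0.13]
[5.94 1.89 0.45] 36.6
```

```bash
python3 - <<'E'
from wind import *
r.let_go();o=r.get_obs();print(o["eef_pos"],o["ft_force"].round(1),o["time"])
p=o["eef_pos"]
r.move_straight([p[0],p[1],.24],velocity=.2)
q=np.array([.5347,-.0031])-[0,.06]
r.move_pose([q[0],q[1],.26],down(np.pi/2))
s=look(r,"end1")
hsv=cv2.cvtColor(s["img"],cv2.COLOR_BGR2HSV)
m=(((hsv[...,0]<8)|(hsv[...,0]>172))&(hsv[...,1]>130)).astype(np.uint8);m[290:]=0
cn,_=cv2.findContours(m,cv2.RETR_EXTERNAL,cv2.CHAIN_APPROX_NONE)
for c in cn:
    x=cv2.minEnclosingCircle(c)
    if x[1]>6:
        H=plane(s,x[0],.153)[0];d=H[:2]-q-[0,.06];print(x,H,np.hypot(*d),np.degrees(np.arctan2(d[1],d[0])))
print(r.get_obs()["time"])
E
```

```text
[ 0.59077674 -0.04496802  0.10998029] [ 0.1 -0.2  0.8] 37.7333
((385.5106506347656, 210.7127685546875), 18.366994857788086) [ 0.58985601 -0.03773867  0.153     ] 0.06513081466772673 -32.12933762102851
38.9417
```

View pics/end1.png

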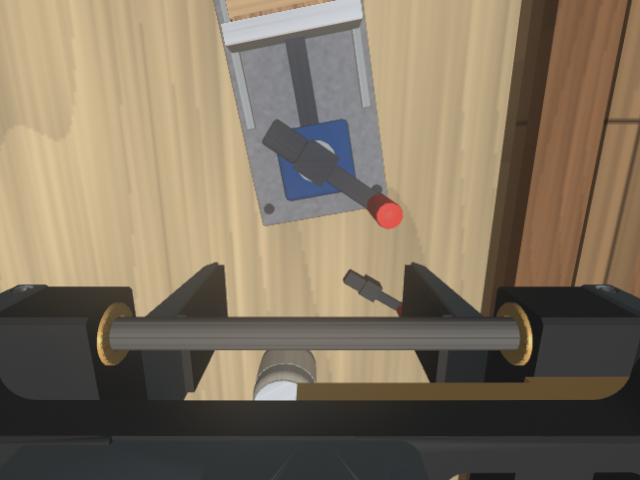

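The crank is on the shaft, with the handle top at (389,215). I'll check seating height and crank angle, then look at the fence.

```bash
python3 - <<'E'
from wind import *
s=pickle.load(open("end1.pkl","rb"))
H=plane(s,(389,215),.153)[0];d=H[:2]-C;print("handle",H,np.hypot(*d),np.degrees(np.arctan2(d[1],d[0])))
print("hub z",[depthpts(s,q)[0,2].round(4) for q in[(310,162),(316,160),(320,165),(312,170)]],"handle top z",depthpts(s,(389,215))[0,2])
r.move_pose([.50,.09,.25],down(np.radians(100)));look(r,"end2")
t=r.snapshot("top");cv2.imwrite("pics/t6.png",t["img"]);print(r.get_obs()["time"])
E
```

```text
handle [ 0.59278871 -0.04115353  0.153     ] 0.06944327966029304 -33.228545527274555
hub z [np.float64(0.0976), np.float64(0.0976), np.float64(0.0973), np.float64(0.096)] handle top z 0.1504623190769768
39.7167
```

View pics/end2.png

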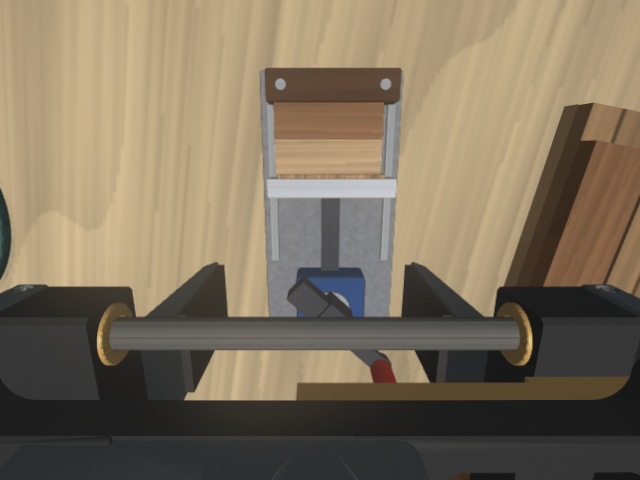

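View pics/t6.png

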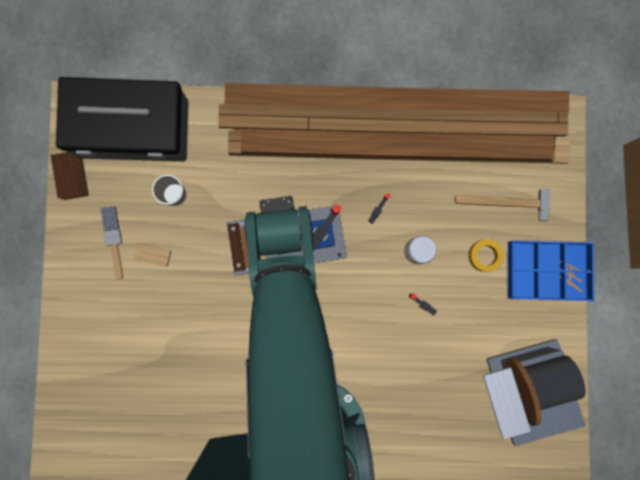

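The board is flush with the fence and the bystanders look unmoved. The handle rests about 3.5° behind where I released it, which is either socket play (up to ±7°) or spring-back. I'll regrip and feel which it is.

```bash
python3 - <<'E'
from wind import *
a=np.radians(-33.2);p=P(a)
r.move_pose([p[0],p[1],.19],down(np.pi/2))
r.move_straight(p,velocity=.2);r.dwell(.1)
base=force(4);np.save("base2.npy",base);print(base)
r.gripper_close(effort=60);print("grip",np.round(comp(force(2)-base,a),2),r.get_obs()["gripper_width"]*91,r.get_obs()["time"])
for k in range(6):
    a-=np.radians(.7);r.move_straight(P(a),velocity=.06);f=comp(force(3,.02)-base,a)
    print(np.degrees(a).round(1),np.round(f,2))
    if f[0]>5.2: break
np.save("a.npy",a);print(r.get_obs()["time"])
E
```

```text
[-0.4245498  -0.29774586 -0.1825246 ]
grip [ 0.85 -0.58  0.44] 20.971550454218026 42.225
-33.9 [ 2.17 -0.49 -0.04]
-34.6 [ 3.17 -0.82  0.22]
-35.3 [ 4.8  -1.26 -0.33]
-36.0 [ 5.87 -2.09 -0.97]
43.3583
```

Force rose linearly from zero with no plateau at the drag level, so the shaft had held its load: it takes 5.9 N at the handle, within 5–7 N. Now I'll release, retreat and hand in.

```bash
python3 - <<'E'
from wind import *
r.let_go();p=r.get_obs()["eef_pos"]
r.move_straight([p[0],p[1],.24],velocity=.2)
r.move_pose([.50,.09,.26],down(np.radians(100)));s=look(r,"end3")
o=r.get_obs();print(o["time"],o["ft_force"].round(1))
cv2.imwrite("pics/e3z.png",cv2.resize(s["img"][60:320,220:440],None,fx=2.2,fy=2.2,interpolation=cv2.INTER_CUBIC))
E
```

```text
46.0333 [-0.3  0.8  0.3]
```

View pics/e3z.png

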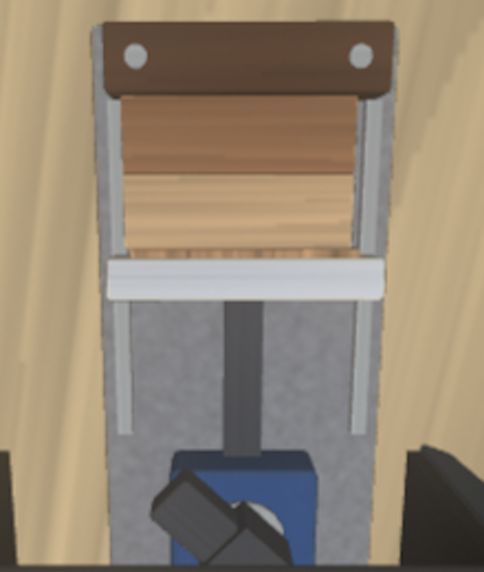

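The zoomed view shows the board against the fence at row 95 and the cork against the board at row 250. The crank is still on the shaft.

```bash
python3 - <<'E'
from rig import r
r.job_done();print(r.get_obs()["time"])
E
```

```text
the job is handed in; nothing more can be done
the job is handed in; nothing more can be done
```

The job is handed in, at about 46 s of the 72 s allowed. The largest crank is fully down on the shaft and wound about 1.77 turns clockwise, with the board clamped against the fence. I then let go and moved the arm clear; handing in gave no verdict.

- **Seating:** the crank touched down at the expected height, and the depth image puts the hub top at about 97.5 mm (98 mm expected).
- **Clamping:** I stopped at about 6 N at the handle, roughly 40–50 N of clamping and inside the snug range. That figure rests on noisy wrist-force readings, with a base drag of about 2.4 N where 3 N was stated.
- **Board and jaw:** the last picture shows no gap between jaw, board and fence.
- **Bystanders:** they looked unmoved in the overhead picture at about 40 s. I took no overhead picture after the final regrip.

One check disagreed: after I let go, the handle sat about 3.5° behind where I had released it. I regripped it and turned until the force reached 5.9 N. The force rose steadily with no slack or drag plateau, so I put this down to socket play rather than the clamp loosening. I did not measure the handle's angle again after the second release.

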